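# Fit the jet tube and hold the bottle rinser's paddle level

### The job

Get the bottle rinser running: pick up the loose steel jet tube, slip it flanged end down over the rinser's upright spigot and keep hold of it until it sits fully home on the seat, then let go of it. Only then press the rinser's spring-loaded paddle down with the fingertips until it is level and keep it level, never pushing it on down to its bottom stop; the job finishes with the robot still holding the paddle level. Leave the ramekin and the salt jar where they stand.

Things in the scene. Friction and masses are not known exactly. Their poses are not given: they have to be found in the camera images.
- tube_mid (a point): Centre of the loose jet tube, a plain steel pipe open at both ends that stands upright on the table: 90 mm tall, 35 mm outside and 27 mm inside diameter, 0.12 kg; round its foot runs a flange 46 mm across and 8 mm high. The point lies on its axis, half-way up, 45 mm above its foot; z points up along the axis.
- tube: The same jet tube; this origin is the centre of its foot (flanged end), z along its axis.
- rinser: The bottle rinser, fixed to the table: a flat steel drip tray 130 mm (its x) by 220 mm (its y), top 30 mm above the table, on rubber feet. Origin: on the table under the tray's centre. Its -x side is the front, turned roughly to the robot; yaw varies. At its y = -55 mm stands the brass spigot, at y = +65 mm the valve block (at x = +45 mm, rear, 59 mm high with clevis cheeks to 84 mm) that carries the paddle. Its moving paddle counts as part of it.
- rinser_seat (a point): Centre of the round seat (52 mm across, top 34 mm above the table, at this point) on which the tube's foot comes to rest. The brass spigot rises from it on the same axis: 24 mm diameter, 45 mm tall above the seat, its top 9 mm tapering to 16 mm diameter. With the tube fully home, the tube's centre is 45 mm above this point.
- paddle (a joint): Angle of the spring paddle about its level hinge in rad: 0 = released, tilted up 0.40 rad (23 degrees) towards its free front end; 0.40 = level; 0.65 = on its bottom stop. The spring always returns it to 0; it takes about 3 N at the pad to begin moving, 9 to 10 N to hold level, 13 N at the stop.
- paddle_pad (a point): Centre of the top face of the paddle's black thumb pad (46 mm long by 44 mm wide, 10 mm thick), moving with the paddle; its own z is normal to the pad. It lies 95 mm in front of the hinge line, measured along the paddle, and 5 mm above the line of the paddle through the hinge. Released it is about 117 mm above the table, level 80 mm.
- paddle_hinge (a point): Fixed point on the paddle's hinge axis, 75 mm above the table; the axis runs along the rinser's y, the paddle reaches forward along the rinser's -x.
- ramekin_mid (a point): Centre of a bystander, a white ribbed ramekin, 99 mm across and 43 mm high; half-way up.
- salt_mid (a point): Centre of a bystander, a clear jar of white salt with a flat tan lid, 72 mm across and 78 mm high; half-way up.

How it is judged:
By the outcome, as a careful person would: the job done as asked, in the order asked, and still so for the second after the job is handed in, while the arm keeps its last pose, push and grip.
It also fails if it takes over 54 s, if anything falls off the work surface, if the arm or the gripper's body presses on something with over 40 N, if the wrist force passes 120 N, or if a joint passes its speed limit or range.

### The arm

A 6-joint arm with a two-finger parallel gripper is mounted at the origin on a cart in front of the work surface, level with it; the furniture and walls round the work are solid. World frame = base frame: x ahead of the robot, y to its left, z up, the work surface at z = 0. Lengths are in m, angles in rad, forces in N, time in s.
With the tool pointing down it reaches from about 0.375 to 0.925 m from the base axis. Payload 5.7 kg.
Tool frame: the origin (TCP) lies midway between the tips of the shut fingers; the grasp point (between the pads) lies 19 mm behind it; z points along the fingers, y is the line along which they close (so a half turn about z gives the same grasp; the last joint's range is limited). The gripper opens to 85 mm and grips with 20 to 120 N. Pads are 22 mm wide; open, the fingers measure 114 mm over their backs; the gripper's body (76 mm by 85 mm) begins 54 mm behind the grasp point. The pads swing forward as they close: fully open they stand 13 mm farther back than shut.
Start: joints at [1.029, 0.359, 1.51, -0, 1.272, -0.115], TCP at [0.248, 0.546, 0.231] pointing down, gripper open.
Joint ranges: [-2.97, 2.97], [-1.01, 2.36], [0.21, 2.38], [-0.96, 4.11], [0.2, 2.71], [-2.98, 2.98]. Speed limits (rad/s): [2.39, 2.39, 3.14, 3.14, 3.14, 3.14].

### API

Orientations are given as a 3x3 rotation matrix whose columns are the frame's x, y, z axes.
In Python, from station import env gives the robot as it stands.
- The arm moves only by the tool jog_arm, never from a script. Its argument "rows" is a list that holds one entry, the list of rows, each a list of 6 numbers: the shift along the tool's x, y, z in cm, then the turn, a rotation vector about the tool's x, y, z in rad. A call has exactly 8 rows; each row shifts and turns the commanded pose from where the row before left it, along the tool's axes as they then stand; what a row does not reach is not made up. A row lasts 1/12 s, in which the tool goes at most 41.7 mm and 7.16 degrees, less where a joint would pass 70% of its speed; a pose out of reach is approached as far as the arm can. A call with a gripper value outside its range is refused whole. "jaw" is the closure, from 0 (fully open) to 1 (shut), set as the call begins (left out, the last holds). The fingers move at their own pace and stop on an object; "force" is the grip in N (left out, the last holds). Time passes only in rows, so rows that do not move let the fingers close, or fill a call up. It gives the time, the measured TCP pose, the force, the opening and the grip force at its end, in the units of the state.
- env.sense(): the state, without advancing time (a new reading comes with each control period).
- env.grab_frame(name): name is "side" or "top"; returns a dict with "img" (480x640x3 uint8, red, green, blue), "z_map" (480x640 float32, m along the optical axis (not along the pixel's ray), 0 where there is no reading), "intrinsics" (3x3 intrinsics, pixels), "camera_from_world" (4x4, takes a point from world to camera coordinates). Camera axes: x right, y down, z forward; pixel columns grow to the right and rows downward; lengths in m; the calibration is good to about 2 mm. A picture is of the moment at which its call begins.
- env.close_job(): hands the job in; it is judged then, once.
The state is a dict: "time_s": time; "q": joint angles; "joint_vel": joint speeds; "joint_torque": joint torques, N m; "ee_pos": TCP position; "ee_rot": TCP orientation; "contact_force": force on the tool from outside, world axes, zero at the start; "moment": the same for the moment, N m; "opening": finger opening in m; "finger_force": force on a finger pad.
Only numpy, scipy, OpenCV 4.12 (cv2) and the standard library are available. Lean on these libraries where they do the work, as an engineer would, in place of code of your own. Each camera call takes 0.05 s, during which the arm holds its last target. There are 200 camera calls.

## Working session

There is one attempt and no reset: what is moved stays moved. The work goes in short steps, Python scripts to look and compute and a tool call to move; the robot and the scene stay as the last step left them, time stands still between calls to the robot, and variables do not carry over. Pictures are saved under pics/ and viewed, at most 10 in all, crops included, and the job is handed in when it is done.

Besides the shell and the picture viewer there is one more tool, called after "Request:" as name([rows], argument=value, ...), one row to a line, values as JSON. jog_arm: Moves the arm, as the interface text tells. Its arguments: {"type":"object","properties":{"rows":{"type":"array"},"jaw":{"type":"number"},"force":{"type":"number"}},"required":["rows"]}

```bash
mkdir -p pics; ls
cat > h.py <<'E'
import numpy as np, cv2
from station import env
def grab(n):
    f=env.grab_frame(n); return f
def save(f,p): cv2.imwrite('pics/'+p,f['img'][:,:,::-1])
def world(f,uv=None):
    K=f['intrinsics'];T=np.linalg.inv(f['camera_from_world']);z=f['z_map']
    v,u=np.mgrid[:480,:640]
    c=np.stack([(u-K[0,2])/K[0,0]*z,(v-K[1,2])/K[1,1]*z,z],-1)
    w=c@T[:3,:3].T+T[:3,3]; w[z==0]=np.nan; return w
def ray(f,u,v,h):
    K=f['intrinsics'];T=np.linalg.inv(f['camera_from_world'])
    d=T[:3,:3]@np.linalg.inv(K)@np.array([u,v,1.]);o=T[:3,3]
    return o+d*(h-o[2])/d[2]
def proj(f,p):
    c=f['camera_from_world']@np.append(p,1);q=f['intrinsics']@c[:3];return q[:2]/q[2]
E
python3 - <<'E'
from h import *
np.set_printoptions(precision=4,suppress=True)
for n in('top','side'):
    f=grab(n);save(f,n+'0.png');np.savez('/tmp/'+n+'0.npz',**f);print(n,f['intrinsics'],np.linalg.inv(f['camera_from_world']))
    print((f['z_map']>0).mean())
print(env.sense())
E
```

```text
pics
top [[500.8983   0.     316.9882]
 [  0.     500.8983 233.5856]
 [  0.       0.       1.    ]] [[ 0.0093 -0.9857  0.1684  0.3789]
 [-0.9999 -0.011  -0.0089 -0.0041]
 [ 0.0106 -0.1683 -0.9857  1.1746]
 [ 0.      0.      0.      1.    ]]
0.9961197916666666
side [[588.7544   0.     329.9803]
 [  0.     588.7544 238.4731]
 [  0.       0.       1.    ]] [[ 0.8162 -0.3371  0.4692 -0.0543]
 [-0.5774 -0.4498  0.6814 -0.8562]
 [-0.0187 -0.8271 -0.5617  0.8137]
 [ 0.      0.      0.      1.    ]]
0.9959212239583334
{'time_s': 0.1, 'q': array([ 1.0289,  0.3594,  1.5113,  0.    ,  1.2725, -0.1151]), 'joint_vel': array([ 0.0002, -0.0026, -0.0032,  0.0009, -0.0015, -0.    ]), 'joint_torque': array([ -0.0002, -52.8655, -27.9348,  -0.0001,   0.005 ,  -0.    ]), 'ee_pos': array([0.2481, 0.5456, 0.2305]), 'ee_rot': array([[-0.9103,  0.414 , -0.0009],
       [ 0.414 ,  0.9103, -0.0015],
       [ 0.0002, -0.0017, -1.    ]]), 'contact_force': array([ 0.4341, -1.0651, -0.374 ]), 'moment': array([-0.0053,  0.006 , -0.0112]), 'finger_force': 0.0, 'opening': 0.08538982900723745}
```

View pics/top0.png

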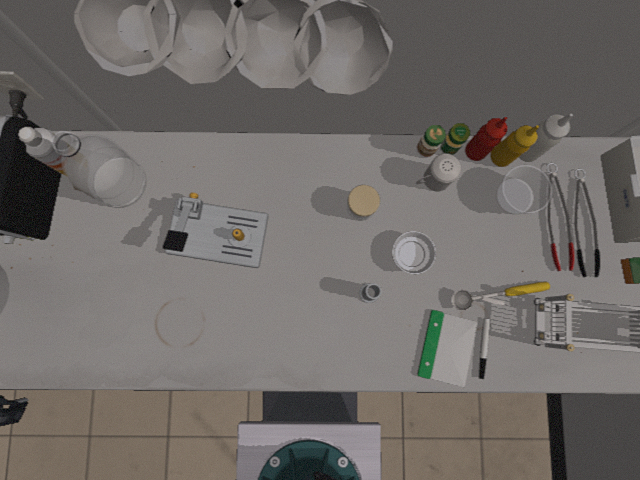

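View pics/side0.png

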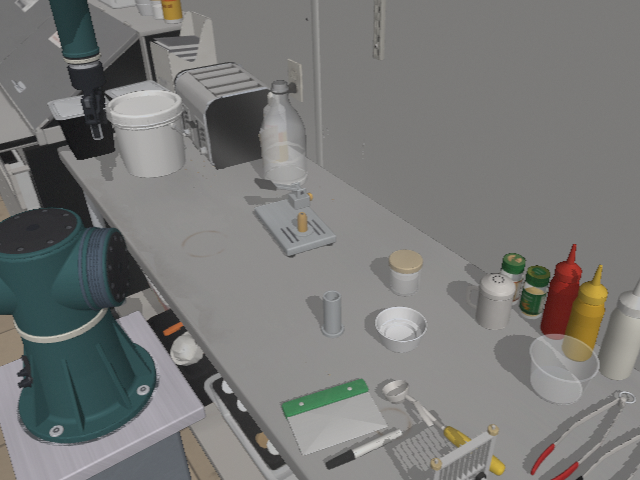

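The top view shows the tube at about (371,292), the spigot at (238,234), the black pad at (176,240), the tray around (215,233), the ramekin at (413,252) and the salt jar at (364,200). In the side view the tube is at (332,315) and the spigot at (302,222).

```bash
cat > m.py <<'E'
from h import *
np.set_printoptions(precision=4,suppress=True)
F={n:dict(np.load(f'/tmp/{n}0.npz')) for n in('top','side')}
W={n:world(F[n]) for n in F}
t=W['top'];s=W['side']
def box(m,r): 
    o=np.zeros_like(m);u0,u1,v0,v1=r;o[v0:v1,u0:u1]=m[v0:v1,u0:u1];return o
# tube rim from depth, both views
for n,r in(('top',(350,395,270,310)),('side',(310,355,280,345))):
    w=W[n];m=box(w[...,2]>0.083,r);p=w[m];c,rad=cv2.minEnclosingCircle(p[:,:2].astype(np.float32))
    print('tube',n,m.sum(),c,rad,'z',np.percentile(p[:,2],[50,95]))
    m=box((w[...,2]>0.004)&(w[...,2]<.012),r);p=w[m];print(' flange z',np.median(p[:,2]),cv2.minEnclosingCircle(p[:,:2].astype(np.float32)))
for n,r in(('top',(215,260,215,255)),('side',(285,320,205,240))):
    hsv=cv2.cvtColor(F[n]['img'],cv2.COLOR_RGB2HSV);m=box((hsv[...,1]>100),r);v,u=np.where(m)
    w=W[n][m];print('spigot',n,m.sum(),u.min(),u.max(),v.min(),v.max(),u.mean(),v.mean(),'z',np.nanmax(w[:,2]))
    h=w[w[:,2]>np.nanmax(w[:,2])-0.006];print('  top pts',h.mean(0),len(h)); 
# tray
for n,r in(('top',(150,280,185,280)),('side',(240,345,185,262))):
    w=W[n];m=box((w[...,2]>0.024)&(w[...,2]<.036),r).astype(np.uint8)
    q=w[m>0];rc=cv2.minAreaRect(q[:,:2].astype(np.float32));print('tray',n,len(q),rc,np.median(q[:,2]));print(cv2.boxPoints(rc))
# pad
i=F['top']['img'];m=box(i.max(2)<60,(155,195,225,260));p=t[m];z=p[:,2];p=p[z>0.08]
print('pad',len(p),p.mean(0),p.min(0),p.max(0));A=np.c_[p[:,:2],np.ones(len(p))];print('plane',np.linalg.lstsq(A,p[:,2],rcond=None)[0]); print(cv2.minAreaRect(p[:,:2].astype(np.float32)))
for nm,r,zz in(('ram',(385,440,225,280),.03),('salt',(340,385,180,222),.06)):
    p=t[box(t[...,2]>zz,r)];print(nm,cv2.minEnclosingCircle(p[:,:2].astype(np.float32)),p[:,2].max())
E
python3 m.py
```

```text
tube top 91 (0.4407466948032379, -0.1352258175611496) 0.017536262050271034 z [0.0897 0.0937]
 flange z 0.00640744681225025 ((0.44837117195129395, -0.1396470069885254), 0.06403014808893204)
tube side 134 (0.4393000602722168, -0.1377824991941452) 0.018779190257191658 z [0.0877 0.0899]
 flange z 0.007088562809933974 ((0.44244107604026794, -0.11710814386606216), 0.049595195800065994)
spigot top 95 232 243 229 240 238.0 234.34736842105264 z 0.08300344405000937
  top pts [0.566  0.1658 0.0792] 41
spigot side 107 299 306 215 231 302.0093457943925 223.42990654205607 z 0.07745813598996465
  top pts [0.5649 0.1566 0.0752] 14
tray top 4115 ((0.5747889280319214, 0.2201988697052002), (0.22028781473636627, 0.1302434653043747), 81.45283508300781) 0.030202832232615995
[[0.494  0.121 ]
 [0.6228 0.1016]
 [0.6556 0.3194]
 [0.5268 0.3388]]
tray side 2175 ((0.5789304971694946, 0.21692684292793274), (0.2269623875617981, 0.1426723301410675), 81.46269989013672) 0.028612903844229765
[[0.4915 0.1153]
 [0.6326 0.0941]
 [0.6663 0.3186]
 [0.5252 0.3397]]
pad 379 [0.5414 0.2888 0.1174] [0.5199 0.2665 0.1051] [0.5648 0.3124 0.1297]
plane [-0.3802  0.0702  0.303 ]
((0.5420759320259094, 0.28934240341186523), (0.043485868722200394, 0.04223638027906418), 80.6708984375)
ram ((0.5321263670921326, -0.23449519276618958), 0.04997396841645241) 0.047814540526476046
salt ((0.644591748714447, -0.11743931472301483), 0.03639236092567444) 0.08467855749806796
```

Request:
jog_arm([
  [[-1.9,-2.26,0.3,0,0,0],[-1.9,-2.26,0.3,0,0,0],[-1.9,-2.26,0.3,0,0,0],[-1.9,-2.26,0.3,0,0,0],[-1.9,-2.26,0.3,0,0,0],[-1.9,-2.26,0.3,0,0,0],[-1.9,-2.26,0.3,0,0,0],[-1.9,-2.26,0.3,0,0,0]],
], jaw=0)

```text
time_s: 0.77
ee_pos: [0.3117, 0.3171, 0.2069]
ee_rot: [[-0.91, 0.414, -0.0], [0.414, 0.91, -0.001], [0.0, -0.001, -1.0]]
contact_force: [-0.2, 0.2, 0.9]
opening: 0.0854
finger_force: 0.0
```

Request:
jog_arm([
  [[-1.9,-2.26,0.3,0,0,0],[-1.9,-2.26,0.3,0,0,0],[-1.9,-2.26,0.3,0,0,0],[-1.9,-2.26,0.3,0,0,0],[-1.9,-2.26,0.3,0,0,0],[-1.9,-2.26,0.3,0,0,0],[-1.9,-2.26,0.3,0,0,0],[-1.9,-2.26,0.3,0,0,0]],
])

```text
time_s: 1.43
ee_pos: [0.3753, 0.0897, 0.1831]
ee_rot: [[-0.91, 0.414, -0.0], [0.414, 0.91, -0.0], [0.0, -0.0, -1.0]]
contact_force: [0.7, 0.2, 0.4]
opening: 0.0858
finger_force: 0.0
```

```bash
cat > d.py <<'E'
import sys
from h import *
np.set_printoptions(precision=4,suppress=True)
s=env.sense();g=np.array([float(a) for a in sys.argv[1:4]])
print(s['time_s'],s['ee_pos'],'F',s['contact_force'],'open',s['opening'],s['finger_force'],'q',s['q']);print(s['ee_rot'])
print('tool cm',100*s['ee_rot'].T@(g-s['ee_pos']))
E
python3 d.py 0.440 -0.1365 0.15
```

```text
1.4333 [0.3753 0.0897 0.1831] F [0.7013 0.2242 0.4073] open 0.08581904522780502 0.0 q [ 0.0552  0.1061  2.0022 -0.0001  1.0335 -1.0888]
[[-0.9103  0.4138 -0.0002]
 [ 0.4138  0.9103 -0.0001]
 [ 0.0001 -0.0001 -1.    ]]
tool cm [-15.2559 -17.9158   3.3101]
```

Request:
jog_arm([
  [[-1.9,-2.24,0.4,0,0,0],[-1.9,-2.24,0.4,0,0,0],[-1.9,-2.24,0.4,0,0,0],[-1.9,-2.24,0.4,0,0,0],[-1.9,-2.24,0.4,0,0,0],[-1.9,-2.24,0.4,0,0,0],[-1.9,-2.24,0.4,0,0,0],[-1.9,-2.24,0.4,0,0,0]],
])

```text
time_s: 2.1
ee_pos: [0.4395, -0.1364, 0.1509]
ee_rot: [[-0.91, 0.414, -0.0], [0.414, 0.91, 0.0], [0.0, -0.0, -1.0]]
contact_force: [0.7, 0.5, -0.2]
opening: 0.0854
finger_force: 0.0
```

```bash
python3 d.py 0.440 -0.1365 0.041
python3 - <<'E'
from h import *
f=grab('top');g=grab('side');a=f['img'][200:380,280:460];b=g['img'][170:370,240:440]
a=cv2.resize(a,(396,396));b=cv2.resize(b,(396,396));cv2.imwrite('pics/ab1.png',np.hstack([a,b])[:,:,::-1])
E
```

```text
2.1 [ 0.4395 -0.1364  0.1509] F [ 0.689   0.545  -0.1699] open 0.08535468981582713 0.0 q [-0.4511  0.2587  1.8993 -0.      0.9841 -1.5947]
[[-0.9101  0.4143 -0.0005]
 [ 0.4143  0.9101  0.0002]
 [ 0.0005 -0.     -1.    ]]
tool cm [-0.0581  0.0086 10.992 ]
```

View pics/ab1.png

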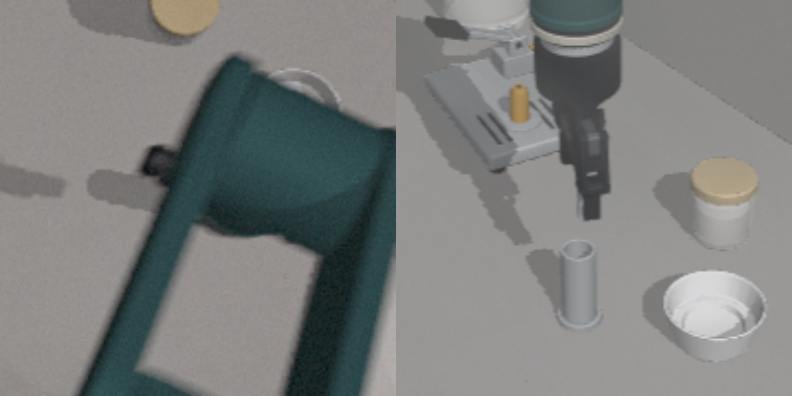

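The left half (top view) has the arm covering the tube. In the right half (side view) the open gripper, about (585,200), stands directly over the tube rim at (578,248), and the ramekin and jar are clear of it.

Request:
jog_arm([
  [[-0.06,0,1.4,0,0,0],[0,0,1.4,0,0,0],[0,0,1.4,0,0,0],[0,0,1.4,0,0,0],[0,0,1.4,0,0,0],[0,0,1.4,0,0,0],[0,0,1.4,0,0,0],[0,0,1.2,0,0,0]],
])

```text
time_s: 2.87
ee_pos: [0.4394, -0.1342, 0.0405]
ee_rot: [[-0.91, 0.414, -0.001], [0.414, 0.91, 0.001], [0.001, 0.0, -1.0]]
contact_force: [0.0, -0.3, 0.9]
opening: 0.0853
finger_force: 0.0
```

Request:
jog_arm([
  [[0,0,0,0,0,0],[0,0,0,0,0,0],[0,0,0,0,0,0],[0,0,0,0,0,0],[0,0,0,0,0,0],[0,0,0,0,0,0],[0,0,0,0,0,0],[0,0,0,0,0,0]],
], jaw=1, force=45)

```text
time_s: 3.53
ee_pos: [0.4407, -0.1353, 0.0422]
ee_rot: [[-0.91, 0.414, 0.001], [0.414, 0.91, -0.001], [-0.001, 0.0, -1.0]]
contact_force: [-0.7, 0.5, 6.5]
opening: 0.0347
finger_force: 44.7
```

Request:
jog_arm([
  [[0,0,-0.6,0,0,0],[0,0,-1.2,0,0,0],[0,0,-2.0,0,0,0],[0,0,-2.2,0,0,0],[0,0,-2.2,0,0,0],[0,0,-2.2,0,0,0],[0,0,-1.6,0,0,0],[0,0,-1.0,0,0,0]],
])

```text
time_s: 4.2
ee_pos: [0.4408, -0.1355, 0.1738]
ee_rot: [[-0.91, 0.414, 0.003], [0.414, 0.91, -0.001], [-0.003, -0.0, -1.0]]
contact_force: [0.3, 1.0, -0.7]
opening: 0.0348
finger_force: 44.9
```

```bash
python3 d.py 0.566 0.1658 0.17
```

```text
4.2 [ 0.4408 -0.1355  0.1738] F [ 0.2696  1.0266 -0.6633] open 0.03483173901443398 44.915573839098215 q [-0.4481  0.2262  1.8732 -0.0002  1.039  -1.5919]
[[-0.9103  0.414   0.0027]
 [ 0.414   0.9103 -0.0015]
 [-0.0031 -0.0002 -1.    ]]
tool cm [ 1.0818 32.6087  0.3664]
```

Request:
jog_arm([
  [[0.07,1.4,0,0,0,0],[0.07,2.1,0,0,0,0],[0.07,2.1,0,0,0,0],[0.07,2.1,0,0,0,0],[0.07,2.1,0,0,0,0],[0.07,2.1,0,0,0,0],[0.07,2.1,0,0,0,0],[0.07,2.1,0,0,0,0]],
])

```text
time_s: 4.87
ee_pos: [0.5017, 0.0147, 0.1718]
ee_rot: [[-0.91, 0.414, 0.0], [0.414, 0.91, -0.0], [-0.0, -0.0, -1.0]]
contact_force: [0.4, 0.2, -1.2]
opening: 0.0348
finger_force: 44.9
```

Request:
jog_arm([
  [[0.07,2.1,0,0,0,0],[0.07,2.1,0,0,0,0],[0.07,2.1,0,0,0,0],[0.07,2.1,0,0,0,0],[0.07,2.1,0,0,0,0],[0.07,2.1,0,0,0,0],[0.07,2.1,0,0,0,0],[0.03,1.6,0,0,0,0]],
])

```text
time_s: 5.53
ee_pos: [0.5647, 0.1657, 0.1717]
ee_rot: [[-0.91, 0.414, 0.0], [0.414, 0.91, 0.0], [-0.0, 0.0, -1.0]]
contact_force: [1.0, -1.4, -1.4]
opening: 0.0348
finger_force: 45.0
```

```bash
python3 d.py 0.566 0.1658 0.17
python3 - <<'E'
from h import *
g=grab('side');np.savez('/tmp/side1.npz',**g)
p=proj(g,[.566,.1658,.1]);print(p);u,v=map(int,p)
b=g['img'][v-75:v+75,u-100:u+100]
b=cv2.resize(b,(800,600),interpolation=cv2.INTER_CUBIC);cv2.imwrite('pics/s1.png',b[:,:,::-1]);
for z in(.034,.079):print(proj(g,[.566,.1658,z]))
E
```

```text
5.5333 [0.5647 0.1657 0.1717] F [ 0.988  -1.3518 -1.4497] open 0.03478899493546594 44.965323731303215 q [ 0.168   0.4012  1.6053  0.0002  1.1348 -0.9765]
[[-0.9105  0.4136  0.0003]
 [ 0.4136  0.9105  0.0002]
 [-0.0002  0.0003 -1.    ]]
tool cm [-0.1115  0.0583  0.1681]
[300.09259483 205.19287388]
[301.3784126  228.60538518]
[300.50910494 212.77680051]
```

View pics/s1.png

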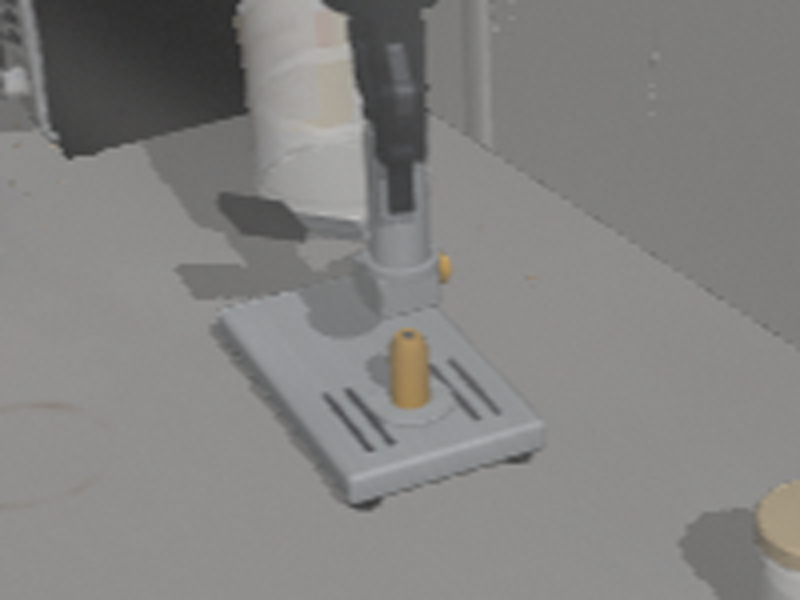

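The side crop shows the tube hanging upright above and behind the spigot. Its flange is at about full-frame (300,196) and the spigot top at about (302,213). I'll measure the remaining offset more finely.

Run:
```python
from h import *
np.set_printoptions(precision=4,suppress=True)
g=dict(np.load('/tmp/side1.npz'));t=dict(np.load('/tmp/top0.npz'))
s=np.array([.5647,.1657,0])
hs=cv2.cvtColor(g['img'],cv2.COLOR_RGB2HSV);m=np.zeros((480,640),bool);m[205:240,285:309]=hs[205:240,285:309,1]>100
for v in range(209,234):
    u=np.where(m[v])[0]
    if len(u): print(v,u.min(),u.max(),(u.min()+u.max())/2)
print('pred spig',[proj(g,[.566,.1658,z]) for z in(.034,.056,.079)])
w=world(g);q=w[m];print('depth brass',np.nanmedian(q,0))
# tube columns by depth
print('pred tube',[proj(g,s+[0,0,z]) for z in(.130,.145,.160)])
P=g['camera_from_world']@np.append(s+[0,0,.145],1)
for v in range(182,202,2):
    u=np.where(np.abs(g['z_map'][v,285:320]-P[2])<.035)[0]+285; print(v,u.min() if len(u) else 0,u.max() if len(u) else 0)
C=np.linalg.inv(g['camera_from_world']);print('px per m', 588/P[2], 'right dir',C[:3,0])
hs=cv2.cvtColor(t['img'],cv2.COLOR_RGB2HSV);m=np.zeros((480,640),bool);m[215:255,215:260]=hs[215:255,215:260,1]>100
for v in range(228,242):
    u=np.where(m[v])[0]
    if len(u): print('T',v,u.min(),u.max())
for p in([.566,.1658,.079],[.5668,.1658,.079],[.566,.1658,.034]):print(proj(t,p))
```

```text
214 299 304 301.5
215 300 304 302.0
216 300 304 302.0
217 299 304 301.5
218 300 305 302.5
219 299 305 302.0
220 299 305 302.0
221 299 305 302.0
222 299 305 302.0
223 299 305 302.0
224 299 305 302.0
225 299 305 302.0
226 299 305 302.0
227 299 306 302.5
228 299 306 302.5
229 299 306 302.5
230 299 305 302.0
231 300 304 302.0
pred spig [array([301.3784, 228.6054]), array([300.9573, 220.9377]), array([300.5091, 212.7768])]
depth brass [0.5621 0.1556 0.057 ]
pred tube [array([299.0391, 194.318 ]), array([298.7269, 188.6835]), array([298.4107, 182.9789])]
182 291 306
184 293 306
186 292 306
188 292 306
190 292 307
192 290 308
194 290 309
196 290 308
198 292 306
200 0 0
px per m 431.58745873477665 right dir [ 0.8162 -0.5774 -0.0187]
T 229 235 239
T 230 234 240
T 231 233 241
T 232 233 241
T 233 232 242
T 234 233 243
T 235 233 243
T 236 234 243
T 237 235 243
T 238 235 243
T 239 237 242
T 240 239 240
[235.8555 232.7072]
[235.8687 232.3515]
[238.7658 236.0276]
```

Request:
jog_arm([
  [[-0.1,0.03,0.6,0,0,0],[-0.09,0,0.8,0,0,0],[0,0,0.8,0,0,0],[0,0,0.8,0,0,0],[0,0,0.8,0,0,0],[0,0,0.6,0,0,0],[0,0,0.4,0,0,0],[0,0,0.2,0,0,0]],
])

```text
time_s: 6.25
ee_pos: [0.5658, 0.1634, 0.1203]
ee_rot: [[-0.91, 0.414, -0.001], [0.414, 0.91, -0.0], [0.001, -0.001, -1.0]]
contact_force: [-0.5, -0.2, -1.4]
opening: 0.0348
finger_force: 45.0
```

Request:
jog_arm([
  [[0,0,0.2,0,0,0],[0,0,0.2,0,0,0],[0,0,0.2,0,0,0],[0,0,0.2,0,0,0],[0,0,0.2,0,0,0],[0,0,0.1,0,0,0],[0,0,0,0,0,0],[0,0,0,0,0,0]],
])

```text
time_s: 6.92
ee_pos: [0.5664, 0.164, 0.1103]
ee_rot: [[-0.91, 0.414, 0.0], [0.414, 0.91, 0.0], [-0.0, 0.0, -1.0]]
contact_force: [0.4, 1.3, -1.9]
opening: 0.0346
finger_force: 45.0
```

Request:
jog_arm([
  [[0,0.05,0.1,0,0,0],[0,0,0.1,0,0,0],[0,0,0.1,0,0,0],[0,0,0.1,0,0,0],[0,0,0.1,0,0,0],[0,0,0.1,0,0,0],[0,0,0,0,0,0],[0,0,0,0,0,0]],
])

```text
time_s: 7.58
ee_pos: [0.5665, 0.1642, 0.1041]
ee_rot: [[-0.91, 0.414, -0.0], [0.414, 0.91, -0.0], [0.0, -0.0, -1.0]]
contact_force: [0.5, 1.8, -2.3]
opening: 0.035
finger_force: 45.0
```

Request:
jog_arm([
  [[0,0.03,0.3,0,0,0],[0,0,0.3,0,0,0],[0,0,0.3,0,0,0],[0,0,0.3,0,0,0],[0,0,0.3,0,0,0],[0,0,0.3,0,0,0],[0,0,0.1,0,0,0],[0,0,0,0,0,0]],
])

```text
time_s: 8.25
ee_pos: [0.5664, 0.1644, 0.0848]
ee_rot: [[-0.91, 0.414, -0.001], [0.414, 0.91, -0.0], [0.001, -0.001, -1.0]]
contact_force: [0.4, 0.9, -0.6]
opening: 0.0351
finger_force: 45.0
```

Request:
jog_arm([
  [[0,0,0.1,0,0,0],[0,0,0.1,0,0,0],[0,0,0.1,0,0,0],[0,0,0.1,0,0,0],[0,0,0.1,0,0,0],[0,0,0.1,0,0,0],[0,0,0,0,0,0],[0,0,0,0,0,0]],
])

```text
time_s: 8.92
ee_pos: [0.5666, 0.1644, 0.0792]
ee_rot: [[-0.91, 0.414, -0.0], [0.414, 0.91, -0.0], [0.0, -0.0, -1.0]]
contact_force: [-0.2, 0.0, -1.3]
opening: 0.0344
finger_force: 45.0
```

Request:
jog_arm([
  [[0,0,0.1,0,0,0],[0,0,0.1,0,0,0],[0,0,0.1,0,0,0],[0,0,0.05,0,0,0],[0,0,0.05,0,0,0],[0,0,0,0,0,0],[0,0,0,0,0,0],[0,0,0,0,0,0]],
])

```text
time_s: 9.58
ee_pos: [0.5667, 0.1644, 0.0762]
ee_rot: [[-0.91, 0.414, 0.0], [0.414, 0.91, -0.0], [-0.0, 0.0, -1.0]]
contact_force: [-3.2, -1.4, 7.5]
opening: 0.0346
finger_force: 45.7
```

Request:
jog_arm([
  [[0,0,0.05,0,0,0],[0,0,0.05,0,0,0],[0,0,0,0,0,0],[0,0,0,0,0,0],[0,0,0,0,0,0],[0,0,0,0,0,0],[0,0,0,0,0,0],[0,0,0,0,0,0]],
])

```text
time_s: 10.25
ee_pos: [0.5667, 0.1644, 0.0762]
ee_rot: [[-0.91, 0.414, 0.001], [0.414, 0.91, -0.0], [-0.001, 0.0, -1.0]]
contact_force: [-4.4, -0.2, 15.9]
opening: 0.035
finger_force: 46.4
```

Run:
```python
from h import *
g=grab('side')
b=g['img'][130:280,200:400];b=cv2.resize(b,(800,600),interpolation=cv2.INTER_CUBIC);cv2.imwrite('pics/s2.png',b[:,:,::-1])
```

```text
(no output)
```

View pics/s2.png

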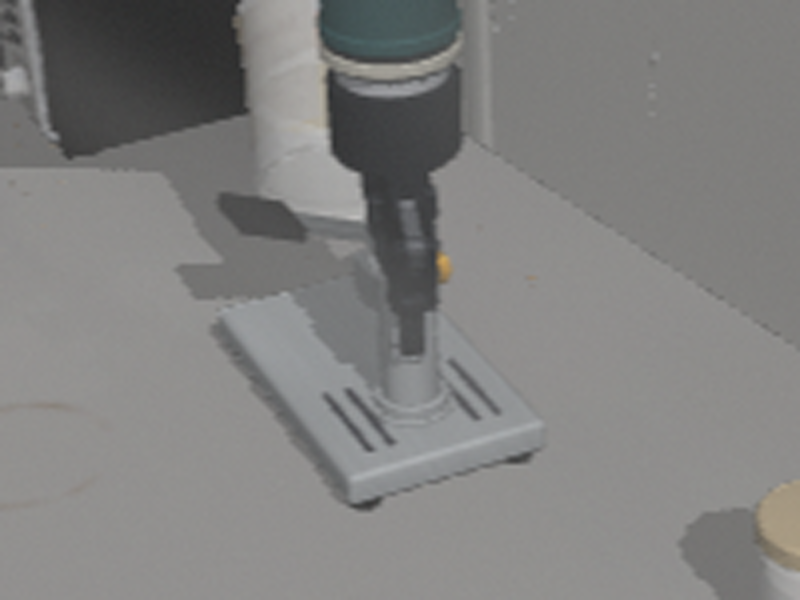

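The side crop shows the tube over the spigot, its flange flat on the seat at about (412,405). The contact force is firm, so the tube is home. I'll ease the preload and release it.

Request:
jog_arm([
  [[0,0,-0.1,0,0,0],[0,0,0,0,0,0],[0,0,0,0,0,0],[0,0,0,0,0,0],[0,0,0,0,0,0],[0,0,0,0,0,0],[0,0,0,0,0,0],[0,0,0,0,0,0]],
], jaw=0)

```text
time_s: 10.97
ee_pos: [0.5665, 0.1644, 0.0751]
ee_rot: [[-0.91, 0.414, -0.0], [0.414, 0.91, -0.0], [0.0, -0.0, -1.0]]
contact_force: [0.2, 0.4, 0.9]
opening: 0.0854
finger_force: 0.0
```

Request:
jog_arm([
  [[0,0,-0.6,0,0,0],[0,0,-1.0,0,0,0],[0,0,-1.8,0,0,0],[0,0,-1.8,0,0,0],[0,0,-1.8,0,0,0],[0,0,-1.8,0,0,0],[0,0,-1.2,0,0,0],[0,0,-0.6,0,0,0]],
])

```text
time_s: 11.63
ee_pos: [0.568, 0.1647, 0.1844]
ee_rot: [[-0.91, 0.414, 0.004], [0.414, 0.91, 0.001], [-0.004, 0.002, -1.0]]
contact_force: [0.7, 0.1, -0.4]
opening: 0.0854
finger_force: 0.0
```

Request:
jog_arm([
  [[0.8,1.0,0,0,0,0],[1.15,1.4,0,0,0,0],[1.15,1.4,0,0,0,0],[1.15,1.4,0.2,0,0,0],[1.15,1.4,0.4,0,0,0],[1.15,1.4,0.4,0,0,0],[1.15,1.4,0.4,0,0,0],[0.6,0.8,0.4,0,0,0]],
], jaw=1, force=40)

```text
time_s: 12.3
ee_pos: [0.5316, 0.2939, 0.1623]
ee_rot: [[-0.911, 0.413, -0.002], [0.413, 0.911, 0.0], [0.002, -0.001, -1.0]]
contact_force: [0.5, -0.1, 0.2]
opening: 0.0
finger_force: 0.0
```

```bash
python3 d.py .535 .2915 .08;python3 - <<'E'
from h import *
np.set_printoptions(precision=4,suppress=True)
g=grab('side');f=grab('top');a=f['img'][160:300,130:290]
b=g['img'][130:270,220:380];b=np.hstack([cv2.resize(x,(400,350),interpolation=cv2.INTER_CUBIC) for x in(a,b)]);cv2.imwrite('pics/s3.png',b[:,:,::-1])
w=world(g);m=np.zeros((480,640),bool);m[180:240,270:330]=w[180:240,270:330,2]>.11
p=w[m&(np.abs(w[...,1]-.166)<.03)&(np.abs(w[...,0]-.566)<.03)];print('tube top',len(p),np.nanmax(p[:,2]),cv2.minEnclosingCircle(p[:,:2].astype(np.float32)))
E
```

```text
12.3 [0.5316 0.2939 0.1623] F [ 0.4913 -0.1247  0.1998] open 2.9220097340743977e-05 0.0 q [ 0.3909  0.4371  1.5707  0.001   1.1354 -0.7547]
[[-0.9108  0.4129 -0.0018]
 [ 0.4129  0.9108  0.0002]
 [ 0.0017 -0.0005 -1.    ]]
tool cm [-0.4256 -0.0761  8.2252]
tube top 143 0.12638638644954314 ((0.5673359632492065, 0.16353969275951385), 0.020843107253313065)
```

View pics/s3.png

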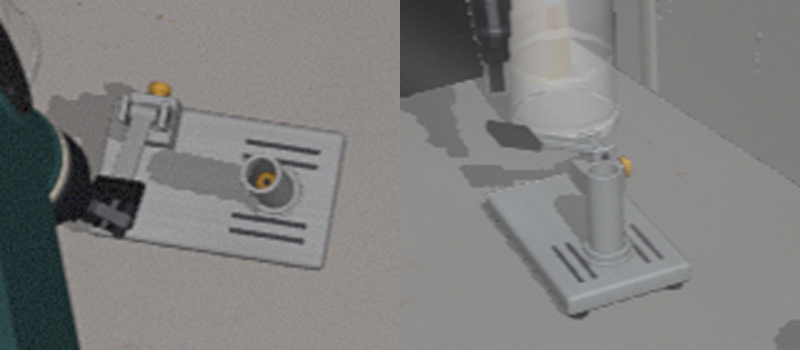

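The tube stands upright on the seat, with its top about 0.125 m high (left half, about (265,175)). The shut fingertips are above the pad at about (118,210) in the left half. I'll press down now.

Request:
jog_arm([
  [[-0.2,-0.05,0.4,0,0,0],[-0.2,0,0.5,0,0,0],[0,0,0.5,0,0,0],[0,0,0.5,0,0,0],[0,0,0.5,0,0,0],[0,0,0.5,0,0,0],[0,0,0.4,0,0,0],[0,0,0.2,0,0,0]],
])

```text
time_s: 13.07
ee_pos: [0.5364, 0.2892, 0.1274]
ee_rot: [[-0.91, 0.414, -0.001], [0.414, 0.91, -0.0], [0.001, -0.001, -1.0]]
contact_force: [-0.0, -0.1, -0.5]
opening: 0.0001
finger_force: 0.0
```

Request:
jog_arm([
  [[0,0,0.2,0,0,0],[0,0,0.2,0,0,0],[0,0,0.2,0,0,0],[0,0,0.2,0,0,0],[0,0,0.2,0,0,0],[0,0,0.2,0,0,0],[0,0,0.1,0,0,0],[0,0,0,0,0,0]],
])

```text
time_s: 13.73
ee_pos: [0.5367, 0.2897, 0.1152]
ee_rot: [[-0.91, 0.414, 0.0], [0.414, 0.91, 0.0], [0.0, 0.0, -1.0]]
contact_force: [-0.5, 0.7, 3.4]
opening: 0.0001
finger_force: 1.7
```

```bash
python3 d.py .535 .2915 .08
```

```text
13.7333 [0.5367 0.2897 0.1152] F [-0.4945  0.7298  3.4178] open 5.062361965001413e-05 1.6621877173042776 q [ 0.3817  0.4933  1.61    0.0001  1.0382 -0.7624]
[[-0.9103  0.414   0.    ]
 [ 0.414   0.9103  0.0001]
 [ 0.      0.0001 -1.    ]]
tool cm [0.2318 0.0932 3.5219]
```

Request:
jog_arm([
  [[0.03,0.01,0.3,0,0,0],[0.03,0.01,0.4,0,0,0],[0.03,0.01,0.4,0,0,0],[0.03,0.01,0.4,0,0,0],[0.03,0.01,0.4,0,0,0],[0.03,0.01,0.4,0,0,0],[0.03,0.01,0.2,0,0,0],[0,0,0.1,0,0,0]],
])

```text
time_s: 14.4
ee_pos: [0.5336, 0.2907, 0.0888]
ee_rot: [[-0.91, 0.414, -0.003], [0.414, 0.91, -0.001], [0.002, -0.002, -1.0]]
contact_force: [-4.1, -0.9, 8.5]
opening: 0.0001
finger_force: 3.7
```

Request:
jog_arm([
  [[0,0,0.1,0,0,0],[0,0,0.1,0,0,0],[0,0,0.1,0,0,0],[0,0,0.1,0,0,0],[0,0,0.1,0,0,0],[0,0,0.05,0,0,0],[0,0,0,0,0,0],[0,0,0,0,0,0]],
])

```text
time_s: 15.07
ee_pos: [0.5331, 0.2908, 0.0835]
ee_rot: [[-0.91, 0.414, -0.003], [0.414, 0.91, -0.001], [0.003, -0.002, -1.0]]
contact_force: [-5.3, 0.6, 8.6]
opening: 0.0006
finger_force: 4.0
```

```bash
python3 d.py .535 .2915 .08
cat > pd.py <<'E'
from h import *
np.set_printoptions(precision=4,suppress=True)
for n in('side','top'):
    f=grab(n);w=world(f);c=np.array([.5748,.2202]);d=w[...,:2]-c
    xr=d@[.989,-.149];yr=d@[.149,.989]
    m=(xr>-.085)&(xr<-.015)&(abs(yr-.065)<.024)&(w[...,2]>.05)&(w[...,2]<.13)&(f['img'].max(2)<75)
    p=np.c_[xr[m],yr[m],w[m][:,2]];b=p[:,2]<.092;print(n,len(p),b.sum(),np.nanmedian(p[b],0),np.percentile(p[:,2],[5,25,50,75,95]))
    p=p[b]
    if len(p)>20:
        for _ in range(5):
            A=np.c_[p[:,:2],np.ones(len(p))];k=np.linalg.lstsq(A,p[:,2],rcond=None)[0];r=p[:,2]-A@k;p=p[abs(r)<max(.002,1.5*r.std())]
        print('plane',len(p),k,'z at pad centre',k@[-.053,.065,1])
    u,v=map(int,proj(f,[.535,.29,.09]));cv2.imwrite(f'pics/p_{n}.png',cv2.resize(f['img'][v-40:v+40,u-50:u+50],(400,320),interpolation=cv2.INTER_CUBIC)[:,:,::-1])
cv2.imwrite('pics/p.png',np.hstack([cv2.imread('pics/p_top.png'),cv2.imread('pics/p_side.png')]))
E
python3 pd.py
```

```text
15.0667 [0.5331 0.2908 0.0835] F [-5.2544  0.5613  8.5983] open 0.0005540574144476559 3.9517459203489125 q [ 0.3853  0.5315  1.6381  0.0006  0.9755 -0.7591]
[[-0.9103  0.414  -0.0035]
 [ 0.414   0.9103 -0.0009]
 [ 0.0028 -0.0022 -1.    ]]
tool cm [-0.1407  0.1463  0.3514]
side 67 67 [-0.0654  0.0501  0.0814] [0.0746 0.0792 0.0814 0.0826 0.0845]
plane 39 [-0.1    -0.0329  0.0771] z at pad centre 0.08023805977453705
top 110 109 [-0.04    0.0565  0.0828] [0.0788 0.081  0.0829 0.0846 0.0864]
plane 63 [0.0021 0.0087 0.083 ] z at pad centre 0.08340934227377478
```

View pics/p.png

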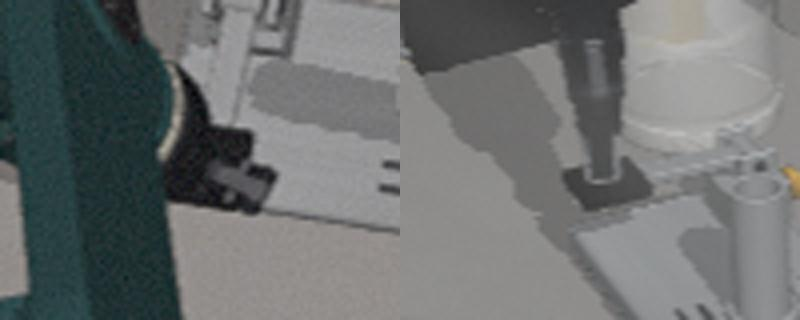

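The fingertips sit on the pad (right half, about (605,180)) and the paddle is almost level. The tip is at 0.0835 m and level is 0.080 m, so it has a few mm to go.

Request:
jog_arm([
  [[0,0,0.1,0,0,0],[0,0,0.1,0,0,0],[0,0,0.05,0,0,0],[0,0,0.05,0,0,0],[0,0,0,0,0,0],[0,0,0,0,0,0],[0,0,0,0,0,0],[0,0,0,0,0,0]],
])

```text
time_s: 15.83
ee_pos: [0.5331, 0.2908, 0.0806]
ee_rot: [[-0.91, 0.414, -0.004], [0.414, 0.91, -0.001], [0.003, -0.002, -1.0]]
contact_force: [-5.5, 0.8, 9.1]
opening: -0.0
finger_force: 4.4
```

```bash
python3 d.py .535 .2915 .08; python3 pd.py
```

```text
15.8333 [0.5331 0.2908 0.0806] F [-5.4715  0.8369  9.0512] open -4.380498406115732e-05 4.358878132479731 q [ 0.3853  0.5353  1.6402  0.0007  0.9697 -0.7591]
[[-0.9103  0.414  -0.0035]
 [ 0.414   0.9103 -0.0008]
 [ 0.0029 -0.0022 -1.    ]]
tool cm [-0.1463  0.1432  0.0611]
side 70 70 [-0.0658  0.0502  0.0786] [0.0723 0.0767 0.0786 0.08   0.0816]
plane 41 [-0.0529  0.0558  0.0721] z at pad centre 0.07856396743395046
top 108 108 [-0.0401  0.056   0.0807] [0.0761 0.0789 0.0807 0.0818 0.0839]
plane 72 [0.0097 0.0128 0.0807] z at pad centre 0.08099921632416586
```

Request:
jog_arm([
  [[0,0,0.05,0,0,0],[0,0,0,0,0,0],[0,0,0,0,0,0],[0,0,0,0,0,0],[0,0,0,0,0,0],[0,0,0,0,0,0],[0,0,0,0,0,0],[0,0,0,0,0,0]],
])

```text
time_s: 16.6
ee_pos: [0.533, 0.2908, 0.0802]
ee_rot: [[-0.91, 0.414, -0.004], [0.414, 0.91, -0.001], [0.003, -0.002, -1.0]]
contact_force: [-5.4, -0.4, 8.4]
opening: -0.0001
finger_force: 4.5
```

Request:
jog_arm([
  [[0,0,0,0,0,0],[0,0,0,0,0,0],[0,0,0,0,0,0],[0,0,0,0,0,0],[0,0,0,0,0,0],[0,0,0,0,0,0],[0,0,0,0,0,0],[0,0,0,0,0,0]],
])

```text
time_s: 17.27
ee_pos: [0.533, 0.2908, 0.0801]
ee_rot: [[-0.91, 0.414, -0.004], [0.414, 0.91, -0.001], [0.003, -0.002, -1.0]]
contact_force: [-5.3, -0.6, 9.2]
opening: -0.0002
finger_force: 4.5
```

```bash
python3 pd.py; python3 d.py .535 .2915 .08; python3 -c "
from station import env
print(env.close_job())"
```

```text
side 71 71 [-0.0643  0.0499  0.0773] [0.0716 0.0752 0.0773 0.0787 0.0807]
plane 43 [ 0.0989 -0.0221  0.0852] z at pad centre 0.07851705634382346
top 110 109 [-0.0398  0.0558  0.08  ] [0.0751 0.0783 0.08   0.0814 0.0829]
plane 71 [-0.0118  0.0081  0.0794] z at pad centre 0.08058407749714934
17.3667 [0.5331 0.2908 0.0802] F [-5.7565 -0.7888  9.2424] open 0.00016702419499234407 4.5218938364996575 q [ 0.3853  0.5359  1.6406  0.0007  0.9687 -0.7591]
[[-0.9103  0.414  -0.0036]
 [ 0.414   0.9103 -0.0008]
 [ 0.0029 -0.0022 -1.    ]]
tool cm [-0.1487  0.1441  0.0146]
the job is handed in; nothing more can be done
None
```

I handed the job in at about 17 s: the jet tube is home on the seat and released, and the arm is holding the paddle level (fingertips at 0.080 m, about 9 N); the ramekin and salt jar were not touched.

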